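# Sign off the radio desk: hang up the headset and isolate the antenna

### The arm

A 6-joint arm with a two-finger parallel gripper is mounted at the origin on the work surface. World frame = base frame: x ahead of the robot, y to its left, z up, the work surface at z = 0. Lengths are in m, angles in rad, forces in N, time in s.
With the tool pointing down it reaches from about 0.375 to 0.9 m from the base axis. Payload 3.1 kg.
Tool frame: the origin (TCP) lies between the finger pads; the fingertips stand 19 mm ahead of it and the grasp point (between the pads) is the TCP; z points along the fingers, y is the line along which they close (so a half turn about z gives the same grasp; the last joint's range is limited). The gripper opens to 85 mm and grips with 20 to 120 N. Pads are 22 mm wide; open, the fingers measure 114 mm over their backs; the gripper's body (76 mm by 85 mm) begins 54 mm behind the grasp point. The pads swing forward as they close: fully open they stand 13 mm farther back than shut.
Start: joints at [-1.431, 0.527, 1.433, -0, 1.181, -0.178], TCP at [0.196, -0.593, 0.25] pointing down, gripper open.
Joint ranges: [-3.08, 3.08], [-0.75, 2.2], [0.22, 2.44], [-1.43, 4.57], [0, 2.65], [-2.85, 2.85]. Speed limits (rad/s): [2.79, 2.79, 3.14, 3.14, 3.14, 3.14].

### API

Orientations are given as [roll, pitch, yaw] about the fixed x, y, z axes, in that order (R = Rz(yaw) Ry(pitch) Rx(roll)).
In Python, from cell import env gives the robot as it stands.
- The arm moves only by the tool step_arm, never from a script. Its argument "series" is a list of rows, each a list of 5 numbers: the opening, from -1 (shut) to 1 (fully open), then the shift along the tool's x, y, z in mm, then the turn about the tool's z in degrees. In form: [[fingers, tx, ty, tz, roll], ...]. A call has 1 to 12 rows; each row shifts and turns the commanded pose from where the row before left it, along the tool's axes as they then stand; what a row does not reach is not made up. A row lasts 1/8 s, in which the tool goes at most 62.5 mm and 10.7 degrees, less where a joint would pass 70% of its speed; a pose out of reach is approached as far as the arm can. A call with a gripper value outside its range is refused whole. The fingers move at their own pace and stop on an object; "newtons" is the grip in N (left out, the last holds). Time passes only in rows, so rows that do not move let the fingers close. It gives the time, the measured TCP pose, the force, the opening and the grip force at its end, in the units of the state.
- env.state(): the state, without advancing time (a new reading comes with each control period).
- env.grab_frame(name): name is "scene" or "top" or "wrist"; returns the picture (400x640x3 uint8, red, green, blue); there is no depth.
- env.calibration(name): a dict with "intrinsics" (3x3 intrinsics, pixels), "position" and "attitude" of the camera in the world. Camera axes: x right, y up, looking along -z (the intrinsics and any distortion apply to the point x, -y, -z); pixel columns grow to the right and rows downward; lengths in m; the calibration is good to about 2 mm. A picture is of the moment at which its call begins: read the wrist's pose just before it. calibration takes no time and is no camera call; for the wrist camera it gives the pose at the moment of the call.
- env.job_done(): hands the job in; it is judged then, once.
Trained networks look in the newest picture that a camera, given by its name, has taken for a name from the list of things; names that differ only in an ending like _2 or _b are one class to them, and where a whole thing is asked for, a point or a joint stands for the part that bears it (a point fixed in the world has none). Each returns a list of dicts, best first, with "confidence" (0 to 1); they miss things now and then, are a little off and sometimes report something else, mostly with a low value. They report only what shows in the picture. A call takes as long as a camera call. They do not tell look-alikes from the thing itself.
- env.cut_out(camera, name): "region" (400x640 bool, what is visible of it) and "position" ([column, row] in pixels, amid what is visible of it).
The state is a dict: "time_s": time; "q": joint angles; "qd": joint speeds; "effort": joint torques, N m; "tool_pos": TCP position; "ee_rot": TCP orientation; "wrist_force": force on the tool from outside, world axes, zero at the start; "moment": the same for the moment, N m; "width": opening from 0.0 (shut) to 1.0 (fully open); "grip_force": force on a finger pad.
Only numpy, scipy, OpenCV 4.12 (cv2) and the standard library are available. Lean on these libraries where they do the work, as an engineer would, in place of code of your own. Each camera call takes 0.05 s, during which the arm holds its last target. There are 200 camera calls.

### The job

The operator is signing off the radio desk: lift the headset off the slanted tablet stand and hang it by its headband over the wooden bar of the headset stand, crown up, band square across the middle part of the bar and an earcup on each side, lowering it gently rather than dropping or banging it. Also set the red antenna lever straight up, in line with the green mark, so that no antenna is connected. Leave the glass, the hand microphone and the desk clock where they are.

Things in the scene. Friction and masses are not known exactly. Their poses are not given: they have to be found in the camera images.
- headset: Rigid black over-ear headset, 0.2-0.4 kg, 166 mm tall, 170 wide. Origin: middle of the underside of the grey inner head strap, which should rest on the bar; z to the crown, y ear to ear, x across the band. Strap 26 mm wide (x), 5 thick, flat for |y| < 18, then sloping down. Starts lying back on the tablet stand, z leaning 35 degrees from vertical to the stand's -x side, crown overhanging.
- headset_crown (a point): Centre of the crown of the headset's outer black bow, 22 mm above the strap underside (axes as the headset): a flat strip 68 mm long (y), 22 mm wide (x), 6 mm thick (z), with a 14 mm gap between it and the strap below. Good to grip across its 22 mm width.
- headset_cups (a point): Midpoint between the earcups, 105 mm below the strap underside (axes as the headset): two discs of radius 36 mm about the y direction, each from 52 to 84 mm either side of this point.
- tablet_stand: Fixed slanted wooden stand, 240 mm wide (y); its plate faces its +x side, 55 degrees from the desk, rising to its -x side, with a ledge below. Origin on the desk under the headset's starting origin. Plate's upper edge 105 mm high at x = -17 mm; the ledge reaches x = 97 mm. Two rubber-tipped prongs, 40 mm either side of the middle, prop the strap from behind.
- headset_bar: Fixed headset stand: level round wooden bar, 20 mm thick, along its x axis from x = -80 to 100 mm, on a telescopic steel post (x = 90 mm) clamped at a different height each time: bar top 160 to 190 mm above the desk, not measured: feel or look for it. A brass knob at the free end (x = -84) rises 5 mm above the bar. Base 210 x 100 x 10 mm. Origin on the desk below mid-bar, z up.
- antenna_lever (a joint): Angle of the antenna lever: 0 = straight up at the green mark, positive = leaning to the antenna box's +x side, stops at -0.7 and 0.7 rad; it stays where it is left (friction, about 2 N at the grip).
- lever_grip (a point): Centre of the red grip of the lever, a cylinder of 20 mm diameter and 34 mm length along the lever, 73 mm from the pivot; its top is 90 mm from the pivot. z points along the lever.
- lever_pivot (a point): Hinge point of the lever, on the grey antenna box (110 x 80 x 50 mm, fixed), 56 mm above the desk; axes of the box: the lever swings in its x-z plane about y.
- tumbler: Glass tumbler, loose, 66 mm in diameter, 85 mm tall; origin under its middle. To be left alone.
- talk_mic: Black hand microphone lying on the desk, loose, 70 x 50 x 28 mm; origin under its middle. To be left alone.
- desk_clock: Small red round desk clock, loose, 60 mm wide, 76 mm tall; origin under its middle. To be left alone.
Not all that is in view belongs to the job. What is shaped like the headset_bar but blue, pink or purple is not meant.

How it is judged:
By the outcome, as a careful person would: the job done as asked, in the order asked, and still so for the second after the job is handed in, with the robot touching nothing.
It also fails if it takes over 54 s, if anything falls off the work surface, if the arm or the gripper's body presses on something with over 40 N, if the wrist force passes 120 N, or if a joint passes its speed limit or range.

## Working session

There is one attempt and no reset: what is moved stays moved. The work goes in short steps, Python scripts to look and compute and a tool call to move; the robot and the scene stay as the last step left them, time stands still between calls to the robot, and variables do not carry over. Pictures are saved under pics/ and viewed, at most 10 in all, crops included, and the job is handed in when it is done.

Besides the shell and the picture viewer there is one more tool, called after "Request:" in YAML: its name, and indented under it one key for each argument. step_arm: Moves the arm, as the interface text tells. Its arguments: {"type":"object","properties":{"series":{"type":"array","items":{"type":"array","items":{"type":"number"}}},"newtons":{"type":"number"}},"required":["series"]}

```bash
ls; mkdir -p pics; python3 - <<'E'
from cell import env
import cv2,numpy as np
print(env.state())
for n in ("scene","top"):
    im=env.grab_frame(n); cv2.imwrite(f"pics/{n}0.png",im[:,:,::-1]); print(n,env.calibration(n))
    for t in ("headset","headset_bar","antenna_lever","lever_grip","tablet_stand","tumbler","talk_mic","desk_clock","headset_crown"):
        for d in env.cut_out(n,t)[:3]: print(t,round(d["confidence"],2),np.round(d["position"]),d["region"].sum())
E
```

```text
pics
{'time_s': 0.0, 'q': array([-1.43050608e+00,  5.28451682e-01,  1.43391083e+00,  2.44744591e-05,
        1.18138734e+00, -1.78511621e-01]), 'qd': array([ 1.88595719e-03, -8.07033137e-04, -1.47346980e-04,  7.07394835e-05,
       -4.69962875e-04,  1.62757531e-03]), 'effort': array([ 1.51263492e-03, -4.42348945e+01, -1.78025633e+01, -1.82217391e-04,
        8.50154349e-03, -2.71580582e-06]), 'tool_pos': array([ 0.19582438, -0.59281911,  0.24933976]), 'ee_rot': array([-3.13947375e+00, -4.05306432e-04,  3.18792126e-01]), 'wrist_force': array([0.5034245 , 0.25664826, 0.22874478]), 'moment': array([ 0.01467981, -0.00911642, -0.02164017]), 'grip_force': 0.0, 'width': 1.0066318844236863}
scene {'intrinsics': array([[510.98771846,   0.        , 326.6160646 ],
       [  0.        , 510.98771846, 198.14275951],
       [  0.        ,   0.        ,   1.        ]]), 'position': array([1.726842  , 0.07683138, 0.97311299]), 'attitude': array([ 0.95043549, -0.00657738,  1.66995541])}
headset 0.59 [454. 225.] 1047
headset_bar 0.92 [242. 214.] 1904
headset_bar 0.81 [204. 277.] 3242
headset_bar 0.69 
[... 297 characters left out ...]
 array([[420.20334768,   0.        , 318.77527816],
       [  0.        , 420.20334768, 207.6099729 ],
       [  0.        ,   0.        ,   1.        ]]), 'position': array([ 0.45716127, -0.01639588,  1.10010416]), 'attitude': array([ 0.0545758 ,  0.00922986, -1.58010624])}
headset 0.7 [188. 202.] 2132
headset_bar 0.85 [456. 306.] 4026
headset_bar 0.81 [235. 308.] 3460
headset_bar 0.75 [428. 200.] 3155
antenna_lever 0.56 [322. 162.] 145
lever_grip 0.6 [323. 161.] 172
tablet_stand 0.57 [210. 188.] 2766
tumbler 0.88 [332. 254.] 595
talk_mic 0.86 [271. 102.] 564
talk_mic 0.35 [329. 182.] 1451
desk_clock 0.85 [362. 114.] 567
headset_crown 0.75 [185. 200.] 2083
headset_crown 0.7 [432. 201.] 3341
```

View pics/top0.png

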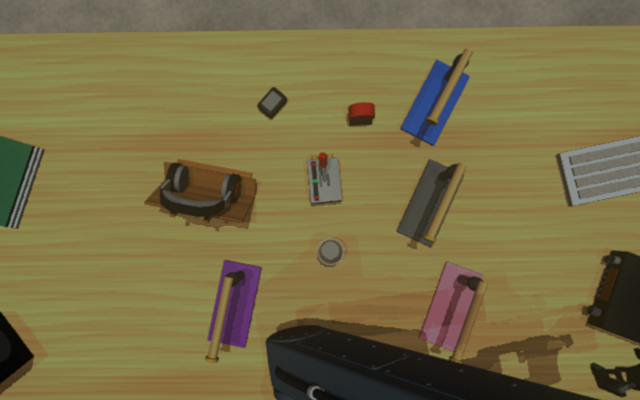

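View pics/scene0.png

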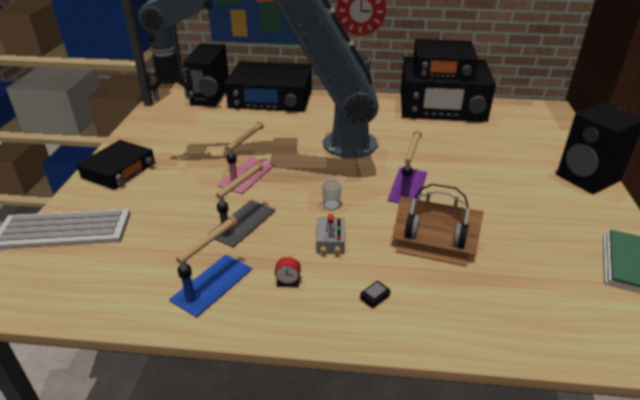

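The top view shows the headset on its stand at (200,195) and the grey target stand at (430,203), with its post at (458,165) and the free end at (428,242). The lever box is at (324,182), the tumbler at (330,252), the mic at (272,102) and the clock at (362,114). In the scene view the headset is at (440,215), the target bar at (240,182) and the lever at (330,225). I'll zoom in for exact pixels.

```bash
python3 - <<'E'
import cv2,numpy as np
t=cv2.imread("pics/top0.png");s=cv2.imread("pics/scene0.png")
def crop(im,u,v,w,h,k):
    c=cv2.resize(im[v:v+h,u:u+w],None,fx=k,fy=k,interpolation=cv2.INTER_CUBIC)
    for x in range((u+9)//10*10,u+w,10):
        cv2.line(c,((x-u)*k,0),((x-u)*k,6),(0,255,255),1); 
        if x%20==0: cv2.putText(c,str(x),((x-u)*k-10,16),0,.35,(255,255,255),1)
    for y in range((v+9)//10*10,v+h,10):
        cv2.line(c,(0,(y-v)*k),(6,(y-v)*k),(0,255,255),1)
        if y%20==0: cv2.putText(c,str(y),(8,(y-v)*k+4),0,.35,(255,255,255),1)
    return c
def fit(c):
    o=np.zeros((300,400,3),np.uint8);h,w=min(300,c.shape[0]),min(400,c.shape[1]);o[:h,:w]=c[:h,:w];return o
A=np.vstack([np.hstack([fit(crop(t,140,150,133,90,3)),fit(crop(t,390,150,100,100,3))]),
 np.hstack([fit(crop(s,390,175,100,75,4)),fit(crop(s,190,155,100,75,4))])])
cv2.imwrite("pics/m1.png",A)
B=np.hstack([crop(t,300,145,50,70,8)[:560,:400],crop(s,305,200,50,70,8)[:560,:400]])
cv2.imwrite("pics/m2.png",B)
E
```

```text
(no output)
```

View pics/m1.png

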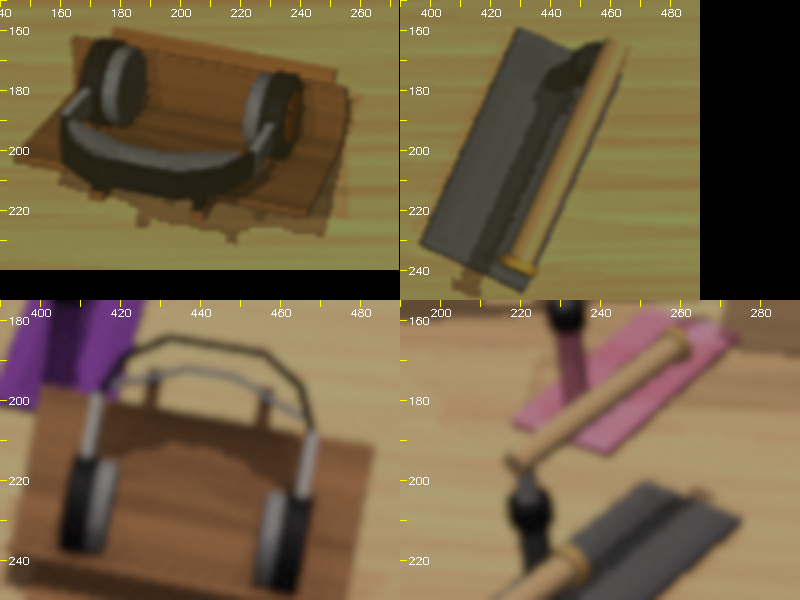

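View pics/m2.png

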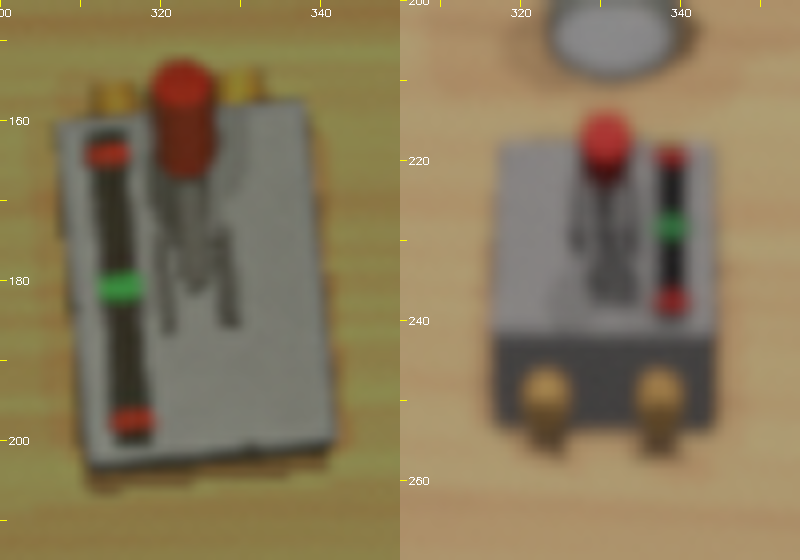

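The zooms give these pixels:

| Feature | Top view | Scene view |
|---|---|---|
| Crown middle | (193,213.5) | (444.5,186) |
| Stand plate's upper corners | (144,203), (243.5,221.5) | (484,211), (400,196) |
| Grey stand's bar, knob end | (429,239) | (260.5,166) |
| Grey stand's bar, post end | (462.5,164) | (218.7,196) |
| Red lever grip top | (322,155.5) | (330.5,217) |

The lever leans away from the robot.

```bash
cat > h.py <<'E'
import numpy as np
from scipy.spatial.transform import Rotation as R
from scipy.optimize import least_squares
from cell import env
CAL={n:env.calibration(n) for n in("top","scene")}
def proj(c,P):
    c=CAL[c] if isinstance(c,str) else c
    p=R.from_euler("xyz",c["attitude"]).inv().apply(np.atleast_2d(P)-c["position"])*[1,-1,-1]
    q=p@c["intrinsics"].T; return q[:,:2]/q[:,2:]
def tri(t,s):
    f=lambda P:np.r_[proj("top",P)[0]-t,proj("scene",P)[0]-s]
    r=least_squares(f,[.5,0,.1]); return r.x,np.abs(r.fun).max()
def fit(model,obs,x0):
    """model(p,pts)->world ; obs list (cam,local pt,uv)"""
    f=lambda p:np.concatenate([proj(c,model(p,l))[0]-uv for c,l,uv in obs])
    r=least_squares(f,x0,loss="soft_l1"); return r.x,r.fun.reshape(-1,2)
E
python3 - <<'E'
from h import *
np.set_printoptions(precision=4,suppress=True)
for n,t,s in[("crown",(193,213.5),(444.5,186)),("plate+y",(144,203),(484,211)),("plate-y",(243.5,221.5),(400,196)),
 ("knob",(429.3,239.3),(260.5,166)),("post",(462.5,164),(218.7,196)),("griptop",(322.5,155.5),(330.5,217))]:
    print(n,*tri(t,s))
M=lambda p,l:R.from_euler("z",p[2]).apply(l)+[p[0],p[1],0]
a,b=.055,.04
x,r=fit(M,[("top",[a,b,.05],(307,160)),("top",[a,-b,.05],(338,157.5)),("top",[-a,-b,.05],(341.5,200)),("top",[-a,b,.05],(311,203)),
 ("scene",[a,-b,.05],(316.8,241)),("scene",[a,b,.05],(344,241)),("scene",[-a,-b,.05],(317.5,218)),("scene",[-a,b,.05],(344,218))],[.5,0,0])
print("box",x,abs(r).max(0))
# bar fit incl height: x,y,yaw,h(axis)
Mb=lambda p,l:R.from_euler("z",p[2]).apply(l)+[p[0],p[1],p[3]]
x,r=fit(Mb,[("top",[-.084,0,0],(429.3,239.3)),("top",[.1,0,0],(462.5,164)),("scene",[-.084,0,0],(260.5,166)),("scene",[.1,0,0],(218.7,196))],[.45,-.3,-.4,.16])
print("bar",x,r)
E
```

```text
crown [0.4981 0.2841 0.1553] 4.622617135550797
plate+y [0.527  0.4114 0.1011] 0.5767176370729317
plate-y [0.4804 0.1734 0.1025] 0.9648523009823862
knob [ 0.435  -0.253   0.1511] 1.7151423973588749
post [ 0.6045 -0.3328  0.1524] 0.9119314983899756
griptop [ 0.6324 -0.0169  0.1256] 0.3972962173268684
box [ 0.585  -0.0207  0.078 ] [1.3864 2.1898]
bar [ 0.5127 -0.2902 -0.4371  0.1517] [[-0.4828 -0.5536]
 [-0.9717  0.6832]
 [-2.3728 -0.2587]
 [-0.6533 -0.2768]]
```

Request:
step_arm:
  series:
    - [1,41,-24,-7,0]
    - [1,41,-24,-7,0]
    - [1,41,-24,-7,0]
    - [1,41,-24,-7,0]
    - [1,41,-24,-7,0]
    - [1,41,-24,-7,0]
    - [1,41,-23,-7,0]
    - [1,41,-22,-3,0]
    - [1,0,0,0,0]

```text
time_s: 2.12
tool_pos: [0.4499, -0.3088, 0.3028]
ee_rot: [3.141, -0.001, 0.324]
wrist_force: [-0.5, -1.5, -0.1]
width: 1.0
grip_force: 0.0
```

```bash
cat >> h.py <<'E'
def rows(dst,yaw,n,grip=0.0):
    """rows of equal world steps and equal turns from the current pose to dst/yaw(deg)"""
    s=env.state(); p=s["tool_pos"]; y0=np.degrees(s["ee_rot"][2]); d=(np.array(dst)-p)*1000
    dy=(yaw-y0+180)%360-180; out=[]
    for i in range(n):
        a=np.radians(y0+dy*i/n); w=d/n
        out.append([grip,round(w[0]*np.cos(a)+w[1]*np.sin(a),1),round(w[0]*np.sin(a)-w[1]*np.cos(a),1),round(-w[2],1),round(-dy/n,2)])
    print("at",np.round(p,4),round(y0,2),"t",s["time_s"]); print(out)
def snap(cam,name):
    import cv2
    c=env.calibration(cam); im=env.grab_frame(cam); cv2.imwrite(f"pics/{name}.png",im[:,:,::-1]); np.save(f"pics/{name}.npy",c,allow_pickle=True); return im,c
E
python3 - <<'E'
from h import *
im,c=snap("wrist","w1"); print(c); print(env.state()["tool_pos"],env.state()["ee_rot"],env.state()["time_s"])
print(proj(c,[[.435,-.253,.152],[.6045,-.333,.152]]))
E
```

```text
{'intrinsics': array([[288.86516001,   0.        , 319.79384387],
       [  0.        , 288.86516001, 197.14196911],
       [  0.        ,   0.        ,   1.        ]]), 'position': array([ 0.5192232 , -0.28556855,  0.42626838]), 'attitude': array([-2.93392571e-01, -6.69104038e-04, -1.24765922e+00])}
[ 0.44888513 -0.31017459  0.30252785] [3.14094919e+00 1.60919126e-04 3.22024462e-01] 2.175
[[260.70492223 184.10373823]
 [405.03343931  28.3487585 ]]
```

View pics/w1.png

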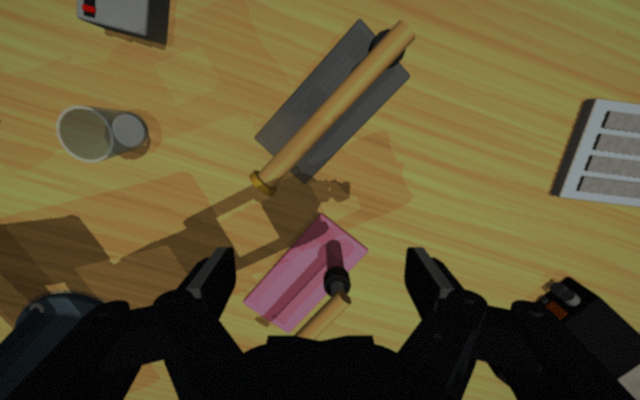

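The wrist view shows the target bar's knob at (262,182) and its post end at (407,30), within 2 px of the prediction. I'll refine the bar fit and move over the headset.

```bash
python3 - <<'E'
from h import *
np.set_printoptions(precision=4,suppress=True)
w=np.load("pics/w1.npy",allow_pickle=True).item()
Mb=lambda p,l:R.from_euler("z",p[2]).apply(l)+[p[0],p[1],p[3]]
x,r=fit(Mb,[("top",[-.084,0,0],(429.3,239.3)),("top",[.1,0,0],(462.5,164)),("scene",[-.084,0,0],(260.5,166)),("scene",[.1,0,0],(218.7,196)),
 (w,[-.084,0,0],(262,182)),(w,[.1,0,0],(407,31)),],[.45,-.3,-.4,.16])
print("bar",x,r)
Mg=lambda p,l:R.from_euler("z",p[2]).apply(l)+[p[0],p[1],.01]
x,r=fit(Mg,[(w,l,u) for l,u in [([.105,.05,0],(361,20)),([-.105,.05,0],(257,137)),([-.105,-.05,0],(305,180)),([.105,-.05,0],(410,75))]],[.5,-.3,-.4]); print("base",x,r)
rows([.508,.2915,.30],78.9,12,1)
E
```

```text
bar [ 0.5131 -0.2908 -0.4554  0.1525] [[-0.7418 -1.0352]
 [ 0.1566  0.7702]
 [-2.2213 -0.2778]
 [-1.4544 -0.6356]
 [ 0.1971 -0.0473]
 [-0.5847 -0.0781]]
base [ 0.5275 -0.299  -0.4458] [[-0.0107 -4.0743]
 [-3.4889  0.2361]
 [-0.0194  4.8271]
 [ 2.6542  0.2283]]
at [ 0.4489 -0.3102  0.3025] 18.45 t 2.175
[[1, np.float64(20.5), np.float64(-46.0), np.float64(0.2), np.float64(-5.04)], [1, np.float64(24.5), np.float64(-44.0), np.float64(0.2), np.float64(-5.04)], [1, np.float64(28.3), np.float64(-41.7), np.float64(0.2), np.float64(-5.04)], [1, np.float64(31.8), np.float64(-39.1), np.float64(0.2), np.float64(-5.04)], [1, np.float64(35.1), np.float64(-36.1), np.float64(0.2), np.float64(-5.04)], [1, np.float64(38.2), np.float64(-32.9), np.float64(0.2), np.float64(-5.04)], [1, np.float64(40.9), np.float64(-29.4), np.float64(0.2), np.float64(-5.04)], [1, np.float64(43.3), np.float64(-25.7), np.float64(0.2), np.float64(-5.04)], [1, np.float64(45.4), np.float64(-21.8), np.float64(0.2), np.float64(-5.04)], [1, np.float64(47.2), np.float64(-17.7), np.float64(0.2), np.float64(-5.04)], [1, np.float64(48.5), np.float64(-13.5), np.float64(0.2), np.float64(-5.04)], [1, np.float64(49.5), np.float64(-9.2), np.float64(0.2), np.float64(-5.04)]]
```

Request:
step_arm:
  series:
    - [1,20.5,-46,0,-5]
    - [1,24.5,-44,0,-5]
    - [1,28.5,-41.5,0,-5]
    - [1,32,-39,0,-5]
    - [1,35,-36,0,-5]
    - [1,38,-33,0,-5]
    - [1,41,-29.5,0,-5]
    - [1,43.5,-25.5,0,-5]
    - [1,45.5,-22,0,-5]
    - [1,47,-17.5,0,-5]
    - [1,48.5,-13.5,0,-5.5]
    - [1,49.5,-9,0,-5]

```text
time_s: 3.68
tool_pos: [0.5125, 0.2899, 0.3022]
ee_rot: [3.141, 0.001, 1.376]
wrist_force: [1.0, 0.1, -0.0]
width: 0.998
grip_force: 0.0
```

Request:
step_arm:
  series:
    - [0,0,0,0,0]
    - [0,0,0,0,0]

```text
time_s: 3.92
tool_pos: [0.5117, 0.2884, 0.3019]
ee_rot: [-3.141, 0.001, 1.373]
wrist_force: [0.3, -0.3, -0.6]
width: 0.606
grip_force: 0.0
```

```bash
python3 - <<'E'
from h import *
im,c=snap("wrist","w2"); s=env.state(); print(s["tool_pos"],s["ee_rot"],s["time_s"],s["width"])
O=np.array([.5204,.2891,.144]); Rh=R.from_euler("z",-11.1,degrees=True)*R.from_euler("y",-35,degrees=True)
import cv2
L=[[a,b,d] for a in(-.011,.011) for b in(-.034,.034) for d in(.025,)]+[[a,b,0] for a in(-.013,.013) for b in(-.018,.018)]
P=proj(c,Rh.apply(L)+O); print(np.round(P))
v=cv2.resize(im[:,:,::-1],(800,500)).copy()
for p in P: cv2.circle(v,tuple(int(t) for t in p*1.25),2,(0,255,0),-1)
cv2.imwrite("pics/w2v.png",v)
E
```

```text
[0.51171763 0.28804683 0.30201077] [-3.14093751e+00  1.24036314e-03  1.37256132e+00] 3.975 0.5139641679629864
[[306. 220.]
 [304. 152.]
 [324. 225.]
 [324. 153.]
 [318. 198.]
 [318. 164.]
 [340. 203.]
 [340. 167.]]
```

View pics/w2v.png

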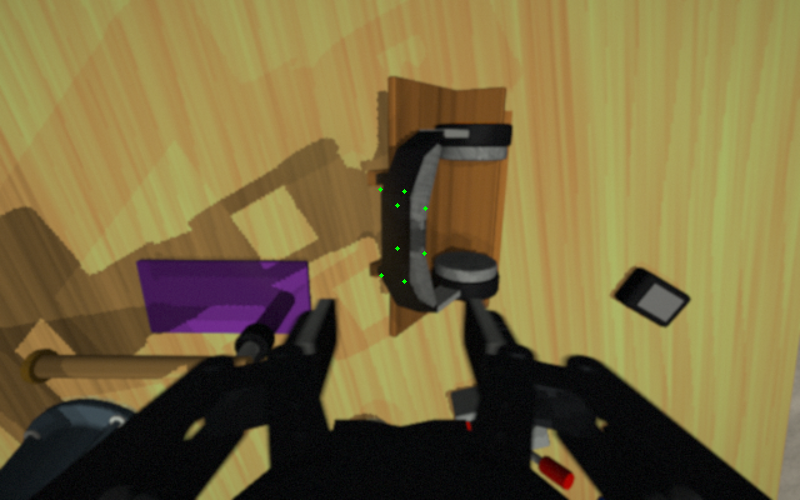

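The wrist view (enlarged 1.25x) shows the stand plate's corners at (389,77) and (391,336), and the ledge corner at (507,88). The cups are at (475,142) and (466,272), the prongs at (375,177) and (377,268), and the bow is centred near row 221. My estimate needs a shift of about 10 mm in +y, so I'll refit.

```bash
python3 - <<'E'
from h import *
np.set_printoptions(precision=4,suppress=True)
w=np.load("pics/w2.npy",allow_pickle=True).item()
Rl=R.from_euler("y",-35,degrees=True)
M=lambda p,l:R.from_euler("z",p[2]).apply(l)+[p[0],p[1],0]
H=lambda l:Rl.apply(l)+[0,0,.144]
u=np.array([.574,0,.819])*.036-[0,0,.105]
W=lambda a,b:(a/1.25,b/1.25)
plate=[(w,[-.017,.12,.105],W(389,77)),(w,[-.017,-.12,.105],W(391,336)),(w,[.097,.12,.04],W(507,88))]
old=[("top",[-.017,.12,.105],(144,203)),("top",[-.017,-.12,.105],(243.5,221.5)),("scene",[-.017,.12,.105],(484,211)),("scene",[-.017,-.12,.105],(400,196))]
cups=[(w,H(u+[0,.084,0]),W(475,124)),(w,H(u+[0,.052,0]),W(475,160)),(w,H([0,-.052,-.105]),W(466,267)),(w,H(u+[0,-.084,0]),W(470,298))]
for n,o in(("plate wrist",plate),("plate all",plate+old),("cups",cups),("all",plate+old+cups)):
    x,r=fit(M,o,[.52,.289,-.19]); print(n,x,"crown",M(x,H([0,0,.022])));print(r.round(1).tolist())
E
```

```text
plate wrist [ 0.519   0.2869 -0.2   ] crown [0.5066 0.2894 0.162 ]
[[0.1, -0.2], [-0.2, 1.6], [0.1, -0.5]]
plate all [ 0.5193  0.2871 -0.199 ] crown [0.507  0.2896 0.162 ]
[[0.3, -0.5], [0.1, 1.4], [0.2, -0.8], [0.2, 0.1], [-0.7, 0.6], [-1.5, -1.1], [-1.1, -0.9]]
cups [ 0.5189  0.2856 -0.1654] crown [0.5064 0.2877 0.162 ]
[[0.4, -0.6], [-0.4, 0.8], [-0.7, -7.1], [0.6, 1.5]]
all [ 0.5195  0.2871 -0.1931] crown [0.5071 0.2895 0.162 ]
[[-0.3, -0.4], [0.8, 1.5], [-0.2, -1.3], [0.2, 0.4], [-0.6, 0.3], [-1.5, -1.2], [-1.2, -0.7], [2.9, -0.5], [1.2, 0.9], [-1.5, -7.0], [-1.0, 1.6]]
```

Request:
step_arm:
  series:
    - [0.08,0,2,30,0]
    - [0.08,0,0,40,0]
    - [0.08,0,0,35,0]
    - [0.08,0,0,20,0]
    - [0.08,0,0,12,0]
    - [0.08,0,0,0,0]

```text
time_s: 4.72
tool_pos: [0.5135, 0.2883, 0.1649]
ee_rot: [-3.14, 0.001, 1.373]
wrist_force: [0.3, 0.6, 0.5]
width: 0.543
grip_force: 0.0
```

```bash
python3 - <<'E'
from h import *
import cv2
im,c=snap("wrist","w3"); s=env.state(); print(s["tool_pos"],s["ee_rot"],s["time_s"],s["width"],s["wrist_force"])
sc,_=snap("scene","s3")
A=np.hstack([im[100:400,120:520],cv2.resize(sc[120:270,370:570],(400,300),interpolation=cv2.INTER_CUBIC)])
cv2.imwrite("pics/m3.png",A[:,:,::-1])
E
```

```text
[0.51404507 0.28872334 0.16571609] [ 3.14116153e+00 -1.32339092e-04  1.37348314e+00] 4.775 0.5386372269640982 [ 0.35233172 -0.03817224  0.02304243]
```

View pics/m3.png

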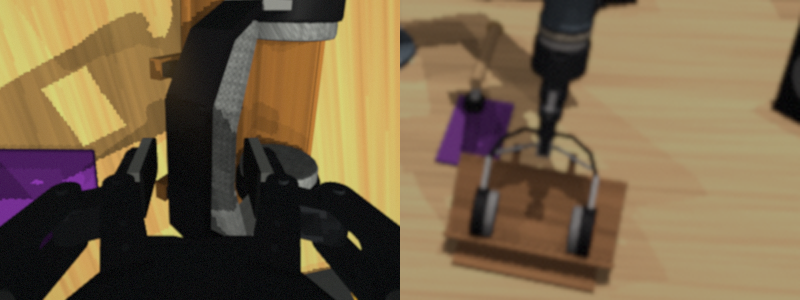

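The wrist view shows the fingers straddling bow and strap near the middle. While it is still in the stand's V, I'll tilt the headset upright about the cup axis, pushing from behind the crown.

Request:
step_arm:
  series:
    - [0.08,0,5.5,0,0]
    - [0.06,0,6,-4.5,0]
    - [0.035,0,6,-4.5,0]
    - [0.01,0,6.4,-3.5,0]
    - [-0.01,0,6.4,-3.5,0]
    - [-0.05,0,6.4,-3,0]
    - [-0.1,0,6.4,-3,0]
  newtons: 20

```text
time_s: 5.7
tool_pos: [0.5563, 0.2809, 0.1874]
ee_rot: [3.142, 0.0, 1.375]
wrist_force: [-1.6, 0.1, 1.2]
width: 0.452
grip_force: 0.5
```

Request:
step_arm:
  series:
    - [-0.12,0,7,-2,0]
    - [-0.15,0,7,-2,0]
    - [-0.18,0,5,-1,0]
    - [-0.2,0,5,-1,0]
    - [-0.2,0,0,0,0]

```text
time_s: 6.32
tool_pos: [0.5798, 0.2762, 0.1933]
ee_rot: [3.141, -0.0, 1.374]
wrist_force: [-1.1, -0.2, 0.4]
width: 0.403
grip_force: 0.2
```

```bash
python3 - <<'E'
from h import *
import cv2
im,c=snap("wrist","w4"); s=env.state(); print(s["tool_pos"],s["ee_rot"],s["time_s"],s["width"],s["wrist_force"])
sc,_=snap("scene","s4"); tp,_=snap("top","t4")
A=np.hstack([im[100:400,120:520],cv2.resize(sc[130:280,370:570],(400,300),interpolation=cv2.INTER_CUBIC)])
cv2.imwrite("pics/m4.png",A[:,:,::-1])
E
```

```text
[0.57943138 0.27624882 0.1931447 ] [-3.14143246e+00  4.51374044e-05  1.37451242e+00] 6.375 0.3993712528926376 [-1.12112107 -0.20324509  0.31946046]
```

View pics/m4.png

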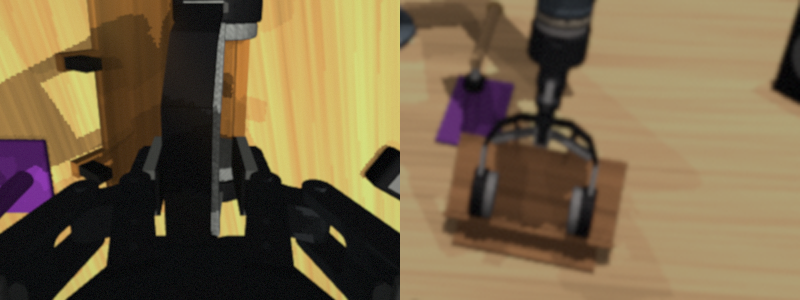

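The headset is now upright between the fingers. I'll close on the bow.

Request:
step_arm:
  series:
    - [-0.4,0,0,0,0]
    - [-0.6,0,0,0,0]
    - [-0.8,0,0,0,0]
    - [-1,0,0,0,0]
    - [-1,0,0,0,0]
    - [-1,0,0,0,0]
  newtons: 45

```text
time_s: 7.22
tool_pos: [0.5794, 0.2763, 0.1933]
ee_rot: [-3.142, 0.0, 1.375]
wrist_force: [0.1, -0.3, -2.5]
width: 0.287
grip_force: 46.1
```

Request:
step_arm:
  series:
    - [-1,0,0,-3,0]
    - [-1,0,0,-6,0]
    - [-1,0,0,-12,0]
    - [-1,0,0,-20,0]
    - [-1,0,0,-25,0]
    - [-1,0,0,-25,0]
    - [-1,0,0,-25,0]
    - [-1,0,0,-15,0]
    - [-1,0,0,-6,0]
    - [-1,0,0,0,0]

```text
time_s: 8.48
tool_pos: [0.5792, 0.2763, 0.3302]
ee_rot: [-3.141, 0.0, 1.375]
wrist_force: [0.8, -0.3, -2.9]
width: 0.286
grip_force: 46.1
```

```bash
python3 - <<'E'
from h import *
import cv2
im,c=snap("wrist","w5"); s=env.state(); print(s["tool_pos"],s["ee_rot"],s["time_s"],s["width"],s["wrist_force"],s["moment"],s["grip_force"])
sc,_=snap("scene","s5"); tp,_=snap("top","t5")
A=np.hstack([im[100:400,120:520],cv2.resize(sc[90:240,370:570],(400,300),interpolation=cv2.INTER_CUBIC)])
cv2.imwrite("pics/m5.png",A[:,:,::-1])
a=np.radians(-26.1)
rows([.5131,-.2908,.34],63.9,20,-1)
E
```

```text
[0.57890932 0.27617532 0.32953607] [-3.14014223e+00  7.40025996e-04  1.37465730e+00] 8.525 0.28633687051368034 [-0.06151991  1.07923271 -3.09751445] [-0.02830318  0.07525775 -0.00056512] 46.12651342526078
at [0.5788 0.2762 0.329 ] 78.76 t 8.625
[[-1, np.float64(-28.4), np.float64(2.3), np.float64(-0.5), np.float64(0.74)], [-1, np.float64(-28.4), np.float64(2.7), np.float64(-0.5), np.float64(0.74)], [-1, np.float64(-28.4), np.float64(3.0), np.float64(-0.5), np.float64(0.74)], [-1, np.float64(-28.3), np.float64(3.4), np.float64(-0.5), np.float64(0.74)], [-1, np.float64(-28.3), np.float64(3.8), np.float64(-0.5), np.float64(0.74)], [-1, np.float64(-28.2), np.float64(4.1), np.float64(-0.5), np.float64(0.74)], [-1, np.float64(-28.2), np.float64(4.5), np.float64(-0.5), np.float64(0.74)], [-1, np.float64(-28.1), np.float64(4.9), np.float64(-0.5), np.float64(0.74)], [-1, np.float64(-28.1), np.float64(5.2), np.float64(-0.5), np.float64(0.74)], [-1, np.float64(-28.0), np.float64(5.6), np.float64(-0.5), np.float64(0.74)], [-1, np.float64(-27.9), np.float64(6.0), np.float64(-0.5), np.float64(0.74)], [-1, np.float64(-27.8), np.float64(6.3), np.float64(-0.5), np.float64(0.74)], [-1, np.float64(-27.7), np.float64(6.7), np.float64(-0.5), np.float64(0.74)], [-1, np.float64(-27.7), np.float64(7.0), np.float64(-0.5), np.float64(0.74)], [-1, np.float64(-27.6), np.float64(7.4), np.float64(-0.5), np.float64(0.74)], [-1, np.float64(-27.5), np.float64(7.8), np.float64(-0.5), np.float64(0.74)], [-1, np.float64(-27.4), np.float64(8.1), np.float64(-0.5), np.float64(0.74)], [-1, np.float64(-27.3), np.float64(8.5), np.float64(-0.5), np.float64(0.74)], [-1, np.float64(-27.1), np.float64(8.8), np.float64(-0.5), np.float64(0.74)], [-1, np.float64(-27.0), np.float64(9.2), np.float64(-0.5), np.float64(0.74)]]
```

View pics/m5.png

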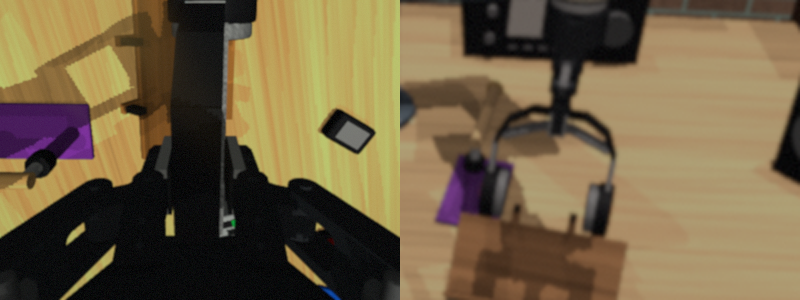

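The headset is lifted and hanging upright in the grip. Next I'll carry it, higher, to the bar.

Request:
step_arm:
  series:
    - [-1,-8,0.5,-6,0]
    - [-1,-18,1.5,-6,0.5]
    - [-1,-28,2.7,-6,1]
    - [-1,-32,3.5,-6,1]
    - [-1,-32,4,-6,1]
    - [-1,-32,4.5,-6,1]
    - [-1,-32,5,-6,1]
    - [-1,-32,5.5,-4,1]
    - [-1,-32,6,0,1]
    - [-1,-32,6.5,0,1]
    - [-1,-32,7,0,1]
    - [-1,-32,7.5,0,1]

```text
time_s: 10.12
tool_pos: [0.5366, -0.0699, 0.377]
ee_rot: [3.141, 0.001, 1.19]
wrist_force: [0.2, -0.2, -3.3]
width: 0.288
grip_force: 46.1
```

```bash
python3 - <<'E'
from h import *
rows([.5131,-.2908,.375],63.9,8,-1)
E
```

```text
at [ 0.5366 -0.0699  0.377 ] 68.17 t 10.125
[[-1, np.float64(-26.7), np.float64(7.5), np.float64(0.2), np.float64(0.53)], [-1, np.float64(-26.7), np.float64(7.8), np.float64(0.2), np.float64(0.53)], [-1, np.float64(-26.6), np.float64(8.0), np.float64(0.2), np.float64(0.53)], [-1, np.float64(-26.5), np.float64(8.3), np.float64(0.2), np.float64(0.53)], [-1, np.float64(-26.4), np.float64(8.5), np.float64(0.2), np.float64(0.53)], [-1, np.float64(-26.3), np.float64(8.8), np.float64(0.2), np.float64(0.53)], [-1, np.float64(-26.3), np.float64(9.0), np.float64(0.2), np.float64(0.53)], [-1, np.float64(-26.2), np.float64(9.3), np.float64(0.2), np.float64(0.53)]]
```

Request:
step_arm:
  series:
    - [-1,-30,8,0,0.5]
    - [-1,-30,8.5,0,0.5]
    - [-1,-30,9,0,0.5]
    - [-1,-30,9,0,0.5]
    - [-1,-30,9.5,0,0.5]
    - [-1,-30,10,0,0.7]
    - [-1,-19,8,0,0.5]
    - [-1,-10,5,0,0.5]
    - [-1,0,0,0,0]
    - [-1,0,0,0,0]

```text
time_s: 11.38
tool_pos: [0.5164, -0.2853, 0.3763]
ee_rot: [-3.141, -0.001, 1.119]
wrist_force: [-0.2, 0.4, -2.8]
width: 0.285
grip_force: 46.1
```

```bash
python3 - <<'E'
from h import *
import cv2
im,c=snap("wrist","w6"); s=env.state(); print(s["tool_pos"],s["ee_rot"],s["time_s"],s["wrist_force"])
tp,_=snap("top","t6");sc,_=snap("scene","s6")
A=np.hstack([cv2.resize(tp[140:260,380:540],(400,300)),cv2.resize(sc[90:240,150:350],(400,300),interpolation=cv2.INTER_CUBIC)])
cv2.imwrite("pics/m6.png",np.vstack([A,np.hstack([im[100:400,120:520],im[:300,120:520]])])[:,:,::-1])
rows([.5131,-.2908,.375],63.9,1,-1)
E
```

```text
[ 0.51655151 -0.28524322  0.37630676] [-3.14109528e+00 -6.02919241e-04  1.11944071e+00] 11.425 [-0.48604056 -0.10738768 -3.54765492]
at [ 0.5166 -0.2854  0.3764] 64.14 t 11.525
[[-1, np.float64(-6.4), np.float64(-0.8), np.float64(1.4), np.float64(0.24)]]
```

View pics/m6.png

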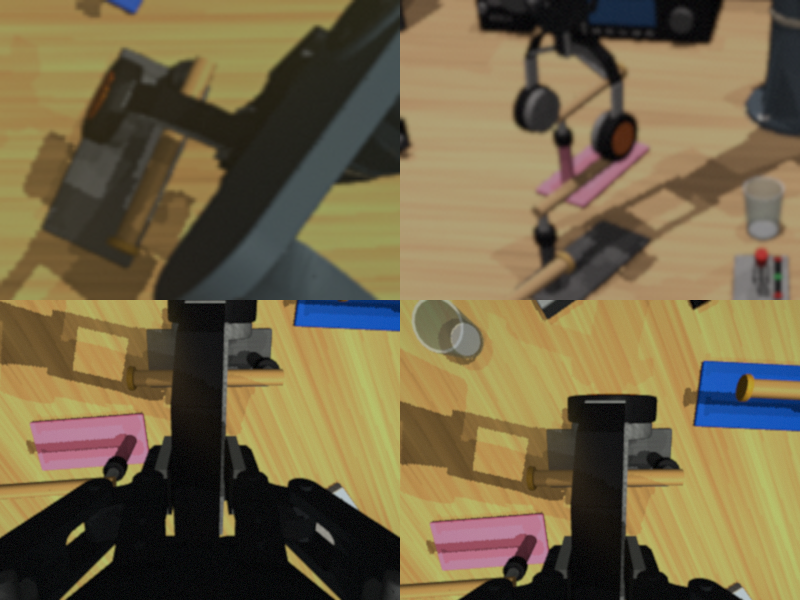

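The wrist view shows the bar running level across the image under the strap, with the knob at full-image pixel (252,180) and the post end at (403,177). I'll refine with it before descending.

```bash
python3 - <<'E'
from h import *
np.set_printoptions(precision=4,suppress=True)
w=np.load("pics/w1.npy",allow_pickle=True).item();w6=np.load("pics/w6.npy",allow_pickle=True).item()
Mb=lambda p,l:R.from_euler("z",p[2]).apply(l)+[p[0],p[1],p[3]]
x,r=fit(Mb,[("top",[-.084,0,0],(429.3,239.3)),("top",[.1,0,0],(462.5,164)),
 (w,[-.084,0,0],(262,182)),(w,[.1,0,0],(407,31)),(w6,[-.084,0,0],(252,179.5)),(w6,[.1,0,0],(403,177))],[.45,-.3,-.4,.16])
print("bar",x,r)
rows([x[0],x[1],.375],np.degrees(x[2])+90,1,-1)
E
```

```text
bar [ 0.5133 -0.2913 -0.4492  0.1535] [[-0.1944 -1.0111]
 [ 0.2827  0.4999]
 [ 0.9285  0.5592]
 [-0.0679 -1.003 ]
 [-0.2555 -1.3741]
 [-1.3275  0.731 ]]
at [ 0.5166 -0.2854  0.3764] 64.14 t 11.525
[[-1, np.float64(-6.8), np.float64(-0.4), np.float64(1.4), np.float64(-0.12)]]
```

Request:
step_arm:
  series:
    - [-1,-3.5,0,10,0]
    - [-1,-3.3,0,20,0]
    - [-1,0,0,25,0]
    - [-1,0,0,25,0]
    - [-1,0,0,25,0]
    - [-1,0,0,20,0]
    - [-1,0,0,15,0]
    - [-1,0,0,10,0]
    - [-1,0,0,6,0]
    - [-1,0,0,4,0]
    - [-1,0,0,3,0]
    - [-1,0,0,3,0]

```text
time_s: 13.02
tool_pos: [0.5137, -0.2927, 0.2106]
ee_rot: [3.141, 0.0, 1.118]
wrist_force: [-0.5, 0.4, -3.0]
width: 0.284
grip_force: 46.1
```

Request:
step_arm:
  series:
    - [-1,0,0,2,0]
    - [-1,0,0,2,0]
    - [-1,0,0,2,0]
    - [-1,0,0,2,0]
    - [-1,0,0,2,0]

```text
time_s: 13.65
tool_pos: [0.5135, -0.2925, 0.2002]
ee_rot: [3.142, 0.0, 1.118]
wrist_force: [-0.2, 0.4, -2.6]
width: 0.29
grip_force: 46.1
```

Request:
step_arm:
  series:
    - [-1,0,0,1,0]
    - [-1,0,0,1,0]
    - [-1,0,0,1,0]
    - [-1,0,0,1,0]

```text
time_s: 14.15
tool_pos: [0.5135, -0.2925, 0.1963]
ee_rot: [3.142, -0.0, 1.118]
wrist_force: [-0.2, 0.2, -2.6]
width: 0.285
grip_force: 46.1
```

Request:
step_arm:
  series:
    - [-1,0,0,1,0]
    - [-1,0,0,1,0]

```text
time_s: 14.4
tool_pos: [0.5135, -0.2925, 0.1943]
ee_rot: [3.142, -0.0, 1.118]
wrist_force: [0.7, 0.2, -2.4]
width: 0.284
grip_force: 46.1
```

Request:
step_arm:
  series:
    - [-1,0,0,1,0]
    - [-1,0,0,1,0]

```text
time_s: 14.65
tool_pos: [0.5135, -0.2925, 0.1922]
ee_rot: [-3.142, -0.0, 1.118]
wrist_force: [-0.7, 0.5, -3.8]
width: 0.284
grip_force: 46.1
```

Request:
step_arm:
  series:
    - [-1,0,0,1,0]
    - [-1,0,0,1,0]

```text
time_s: 14.9
tool_pos: [0.5135, -0.2925, 0.1902]
ee_rot: [-3.142, -0.0, 1.118]
wrist_force: [-0.2, 0.1, -3.4]
width: 0.286
grip_force: 46.1
```

Request:
step_arm:
  series:
    - [-1,0,0,1,0]
    - [-1,0,0,0.5,0]

```text
time_s: 15.15
tool_pos: [0.5135, -0.2925, 0.1888]
ee_rot: [-3.142, -0.0, 1.118]
wrist_force: [-0.3, 0.8, -3.3]
width: 0.282
grip_force: 46.1
```

Request:
step_arm:
  series:
    - [-1,0,0,1,0]
    - [-1,0,0,0.5,0]

```text
time_s: 15.4
tool_pos: [0.5135, -0.2925, 0.1872]
ee_rot: [-3.142, -0.0, 1.118]
wrist_force: [-0.1, 0.9, -3.6]
width: 0.284
grip_force: 46.1
```

Request:
step_arm:
  series:
    - [-1,0,0,1,0]
    - [-1,0,0,0.5,0]

```text
time_s: 15.65
tool_pos: [0.5135, -0.2925, 0.1858]
ee_rot: [-3.142, -0.0, 1.118]
wrist_force: [-0.0, 0.0, -2.9]
width: 0.285
grip_force: 46.1
```

Request:
step_arm:
  series:
    - [-1,0,0,1,0]
    - [-1,0,0,0.5,0]

```text
time_s: 15.9
tool_pos: [0.5134, -0.2925, 0.1842]
ee_rot: [-3.141, -0.0, 1.118]
wrist_force: [-0.1, -0.5, -2.6]
width: 0.283
grip_force: 46.1
```

Request:
step_arm:
  series:
    - [-1,0,0,1,0]
    - [-1,0,0,0.5,0]

```text
time_s: 16.15
tool_pos: [0.5134, -0.2925, 0.1827]
ee_rot: [-3.141, -0.0, 1.118]
wrist_force: [-0.2, -0.1, -3.5]
width: 0.287
grip_force: 46.1
```

Request:
step_arm:
  series:
    - [-1,0,0,1,0]
    - [-1,0,0,0.5,0]

```text
time_s: 16.4
tool_pos: [0.5135, -0.2925, 0.1824]
ee_rot: [3.141, 0.0, 1.118]
wrist_force: [-2.4, 1.6, 7.0]
width: 0.288
grip_force: 52.1
```

Request:
step_arm:
  series:
    - [-1,0,0,1,0]
    - [-1,0,0,0.5,0]

```text
time_s: 16.65
tool_pos: [0.5136, -0.2925, 0.1823]
ee_rot: [3.141, 0.0, 1.118]
wrist_force: [-4.3, 3.7, 14.8]
width: 0.286
grip_force: 56.2
```

```bash
python3 - <<'E'
from h import *
im,c=snap("wrist","w7"); sc,_=snap("scene","s7"); s=env.state(); print(s["tool_pos"],s["wrist_force"],s["moment"])
for cam in("scene","wrist"):
  for t in("headset","headset_bar"):
    for d in env.cut_out(cam,t)[:4]:
        r=d["region"]; v,u=np.nonzero(r); print(cam,t,round(d["confidence"],2),np.round(d["position"]),u.min(),u.max(),v.min(),v.max())
# predicted headset in scene for offsets
p=s["tool_pos"]; Rz=R.from_euler("z",s["ee_rot"][2]-np.pi/2)
for off in(.022,.0305): print(off,proj("scene",Rz.apply([[0,-.034,.025],[0,.034,.025],[0,-.068,-.141],[0,.068,-.141]])+p-[0,0,off]).round(1).tolist())
b=R.from_euler("z",-.452); print("bar",proj("scene",b.apply([[-.084,0,0],[.1,0,0]])+[.5133,-.2913,.153]).round(1).tolist())
E
```

```text
[ 0.51354518 -0.29252598  0.18230562] [-3.60641288  1.91247162 11.50800975] [0.52135122 0.65743518 0.03773933]
scene headset 0.59 [255. 197.] 212 270 168 226
scene headset_bar 0.89 [237. 216.] 216 275 162 247
scene headset_bar 0.88 [408. 180.] 388 426 131 202
scene headset_bar 0.81 [251. 169.] 224 274 122 193
scene headset_bar 0.66 [205. 276.] 169 251 217 317
wrist headset 0.72 [322. 202.] 287 376 94 341
wrist headset_bar 0.87 [559.  79.] 472 639 16 135
wrist headset_bar 0.83 [368. 211.] 153 503 132 268
wrist headset_bar 0.76 [122. 294.] 54 235 262 346
wrist headset_bar 0.2 [90.  2.] 49 114 0 13
0.022 [[229.6, 165.8], [248.1, 172.5], [226.7, 208.0], [261.5, 222.3]]
0.0305 [[229.9, 168.3], [248.3, 175.0], [227.0, 210.1], [261.7, 224.5]]
bar [[258.0, 165.6], [217.1, 195.3]]
```

Contact with the bar is at TCP z ≈ 0.1825. I'll ease off the excess load, then let go slowly.

Request:
step_arm:
  series:
    - [-1,0,0,-0.6,0]
    - [-1,0,0,-0.6,0]
    - [-1,0,0,-0.4,0]
  newtons: 20

```text
time_s: 17.32
tool_pos: [0.5135, -0.2925, 0.1824]
ee_rot: [3.141, 0.0, 1.118]
wrist_force: [-2.1, 1.4, 5.0]
width: 0.284
grip_force: 50.9
```

Request:
step_arm:
  series:
    - [-1,0,0,-0.3,0]
    - [-0.5,0,0,0,0]
    - [-0.45,0,0,0,0]
    - [-0.43,0,0,0,0]
    - [-0.42,0,0,0,0]
    - [-0.41,0,0,0,0]
    - [-0.4,0,0,0,0]
  newtons: 20

```text
time_s: 18.2
tool_pos: [0.5137, -0.2926, 0.1823]
ee_rot: [3.141, 0.0, 1.118]
wrist_force: [-1.7, 0.5, 4.6]
width: 0.3
grip_force: 16.2
```

Request:
step_arm:
  series:
    - [-0.39,0,0,0,0]
    - [-0.38,0,0,0,0]
    - [-0.37,0,0,0,0]
    - [-0.36,0,0,0,0]
    - [-0.34,0,0,0,0]
    - [-0.32,0,0,0,0]
    - [-0.3,0,0,0,0]

```text
time_s: 19.08
tool_pos: [0.5143, -0.2931, 0.182]
ee_rot: [3.139, 0.0, 1.118]
wrist_force: [2.5, -1.0, 4.3]
width: 0.355
grip_force: 2.1
```

```bash
python3 - <<'E'
from h import *
im,c=snap("wrist","w8"); sc,_=snap("scene","s8"); s=env.state(); print(s["tool_pos"],s["wrist_force"],s["moment"],s["width"],s["grip_force"])
d=env.cut_out("scene","headset")[:1]
for k in d: v,u=np.nonzero(k["region"]); print(round(k["confidence"],2),np.round(k["position"]),u.min(),u.max(),v.min(),v.max())
E
```

```text
[ 0.51424584 -0.2931199   0.18200259] [ 2.714253   -1.42612547  4.34736966] [-0.12963742 -0.4472217  -0.0307551 ] 0.34648797012013344 2.2004127502441406
0.67 [255. 194.] 214 273 167 225
```

Request:
step_arm:
  series:
    - [-0.3,0,0,-1,0]
    - [-0.28,0,0,-1,0]
    - [-0.26,0,0,-1,0]
    - [-0.25,0,0,0,0]

```text
time_s: 19.73
tool_pos: [0.5129, -0.2921, 0.1843]
ee_rot: [-3.14, -0.0, 1.118]
wrist_force: [0.1, 0.2, 0.4]
width: 0.376
grip_force: 0.0
```

```bash
python3 - <<'E'
from h import *
import cv2
s=env.state(); print(s["tool_pos"],s["wrist_force"],s["moment"],s["width"],s["grip_force"])
im,c=snap("wrist","w9"); sc,_=snap("scene","s9")
b=R.from_euler("z",-.452)
d=env.cut_out("scene","headset")[:1]
for k in d: v,u=np.nonzero(k["region"]); print(round(k["confidence"],2),np.round(k["position"]),u.min(),u.max(),v.min(),v.max())
d=env.cut_out("wrist","headset")[:1]
for k in d: v,u=np.nonzero(k["region"]); print(round(k["confidence"],2),np.round(k["position"]),u.min(),u.max(),v.min(),v.max()); print([(r,np.nonzero(k["region"][r])[0][[0,-1]].tolist()) for r in range(100,330,20) if k["region"][r].any()])
k=np.load("pics/w9.npy",allow_pickle=True).item()
for z in(.160,.164):print(proj(k,b.apply([[x,y,h] for x,y,h in((-.011,0,.025),(.011,0,.025),(-.011,.034,.025),(.011,.034,.025),(-.036,.084,-.105),(.036,.084,-.105))])+[.5133,-.2913,z]).round(1).tolist())
E
```

```text
[ 0.51294039 -0.29212737  0.18432199] [0.09894717 0.22648884 0.44198492] [ 0.00566921 -0.00823397  0.05291202] 0.3757104449243548 0.0
0.83 [257. 195.] 216 271 167 225
0.66 [323. 204.] 279 366 93 340
[(100, [279, 366]), (120, [281, 363]), (140, [299, 347]), (160, [298, 347]), (180, [298, 347]), (200, [298, 347]), (220, [298, 347]), (240, [298, 346]), (260, [292, 348]), (280, [289, 350]), (300, [300, 344]), (320, [300, 343])]
[[297.6, 267.5], [343.5, 267.5], [295.8, 199.8], [345.2, 199.8], [276.8, 95.1], [364.0, 95.0]]
[[297.0, 272.0], [344.2, 272.0], [295.1, 202.6], [346.0, 202.5], [276.1, 94.8], [364.7, 94.7]]
```

The fingers are free of the headset. In the wrist mask it hangs square at mid-bar: the bow edges are at columns 298–347 against 296–345 predicted. I'll withdraw upward.

Request:
step_arm:
  series:
    - [-0.15,0,0,-2,0]
    - [-0.1,0,0,-4,0]
    - [0,0,0,-8,0]
    - [0,0,0,-15,0]
    - [0,0,0,-30,0]
    - [0.2,0,0,-40,0]
    - [0.4,0,0,-15,0]

```text
time_s: 20.8
tool_pos: [0.5146, -0.2933, 0.3023]
ee_rot: [3.136, 0.002, 1.118]
wrist_force: [0.1, 0.3, 0.2]
width: 0.703
grip_force: 0.0
```

```bash
python3 - <<'E'
from h import *
for k in env.cut_out("scene","headset")[:1]: pass
sc,_=snap("scene","s10")
for k in env.cut_out("scene","headset")[:1]: v,u=np.nonzero(k["region"]); print(round(k["confidence"],2),np.round(k["position"]),u.min(),u.max(),v.min(),v.max())
rows([.56,-.02,.30],94.5,9,0.4)
E
```

```text
0.8 [249. 192.] 215 272 165 225
at [ 0.5135 -0.2925  0.2992] 64.07 t 20.95
[[0.4, np.float64(29.5), np.float64(-8.6), np.float64(-0.1), np.float64(-3.38)], [0.4, np.float64(29.9), np.float64(-6.8), np.float64(-0.1), np.float64(-3.38)], [0.4, np.float64(30.3), np.float64(-5.1), np.float64(-0.1), np.float64(-3.38)], [0.4, np.float64(30.5), np.float64(-3.3), np.float64(-0.1), np.float64(-3.38)], [0.4, np.float64(30.7), np.float64(-1.5), np.float64(-0.1), np.float64(-3.38)], [0.4, np.float64(30.7), np.float64(0.4), np.float64(-0.1), np.float64(-3.38)], [0.4, np.float64(30.6), np.float64(2.2), np.float64(-0.1), np.float64(-3.38)], [0.4, np.float64(30.5), np.float64(4.0), np.float64(-0.1), np.float64(-3.38)], [0.4, np.float64(30.2), np.float64(5.8), np.float64(-0.1), np.float64(-3.38)]]
```

Request:
step_arm:
  series:
    - [0.4,29.5,-8.5,0,-3.4]
    - [0.4,30,-7,0,-3.4]
    - [0.4,30.5,-5,0,-3.4]
    - [0.4,30.5,-3.5,0,-3.4]
    - [0.4,30.5,-1.5,0,-3.4]
    - [0.4,30.5,0.5,0,-3.4]
    - [0.4,30.5,2,0,-3.4]
    - [0.4,30.5,4,0,-3.4]
    - [0.4,30,6,0,-3.2]
    - [0.4,0,0,0,0]
    - [0.4,0,0,0,0]

```text
time_s: 22.32
tool_pos: [0.559, -0.0207, 0.2974]
ee_rot: [-3.139, -0.0, 1.648]
wrist_force: [-0.5, 1.0, 0.2]
width: 0.7
grip_force: 0.0
```

```bash
python3 - <<'E'
from h import *
import cv2
np.set_printoptions(precision=4,suppress=True)
def ray(c,uv,z):
    d=np.linalg.inv(c["intrinsics"])@[uv[0],uv[1],1]; d=R.from_euler("xyz",c["attitude"]).apply(d*[1,-1,-1]); return c["position"]+d*(z-c["position"][2])/d[2]
s=env.state();print(s["tool_pos"],s["ee_rot"],s["time_s"])
im,c=snap("wrist","w11"); tp,_=snap("top","t11"); sc,_=snap("scene","s11")
for n,I,cal in(("wrist",im,c),("top",tp,CAL["top"]),("scene",sc,CAL["scene"])):
    hsv=cv2.cvtColor(I,cv2.COLOR_RGB2HSV); h,sa,v=cv2.split(hsv)
    ex=proj(cal,[.585,-.02,.05])[0]; print(n,"expect",ex.round())
    yy,xx=np.mgrid[:400,:640]; near=np.hypot(xx-ex[0],yy-ex[1])<(110 if n=="wrist" else 35)
    for nm,m in(("green",(h>45)&(h<85)&(sa>110)),("red",((h<8)|(h>172))&(sa>130))):
        k,l,st,ce=cv2.connectedComponentsWithStats((m&near).astype(np.uint8))
        for i in range(1,k):
            if st[i,4]>3: print("  ",nm,st[i].tolist(),ce[i].round(1),"at z.05",ray(cal,ce[i],.051)[:2])
E
```

```text
[ 0.559  -0.0207  0.2974] [-3.139  -0.0002  1.6484] 22.325
wrist expect [341. 170.]
   green [337, 148, 8, 11, 84] [340.5 153. ] at z.05 [0.5824 0.0018]
   green [378, 269, 2, 5, 5] [378.4 271. ] at z.05 [ 0.6538 -0.1639]
   red [305, 148, 7, 11, 59] [307.9 153.1] at z.05 [ 0.5409 -0.0014]
   red [371, 148, 7, 11, 65] [373.7 153. ] at z.05 [0.6246 0.0052]
   red [365, 174, 33, 21, 490] [381.5 183.9] at z.05 [ 0.6403 -0.0345]
top expect [324. 180.]
   red [314, 196, 6, 3, 16] [316.5 197. ] at z.05 [ 0.5412 -0.0018]
scene expect [330. 228.]
   green [338, 226, 2, 4, 7] [338.4 227.7] at z.05 [0.5836 0.0033]
   red [327, 213, 8, 10, 55] [330.3 217.1] at z.05 [ 0.5364 -0.0245]
   red [337, 218, 3, 3, 7] [338.3 219. ] at z.05 [ 0.5431 -0.0004]
   red [338, 236, 2, 3, 6] [338.5 237. ] at z.05 [0.625  0.0068]
```

The red and green marks put the pivot at about (0.584, -0.0207), with the box turned 4.5°, which confirms the earlier fit. I'll lower the gripper astride the grip.

Request:
step_arm:
  series:
    - [0.4,-1,33,0,0]
    - [0.4,-1,33,20,0]
    - [0.4,0,0,40,0]
    - [0.4,0,0,40,0]
    - [0.4,0,0,35,0]
    - [0.4,0,0,22,0]
    - [0.4,0,0,12,0]
    - [0.4,0,0,8,0]
    - [0.4,0,0,0,0]

```text
time_s: 23.6
tool_pos: [0.6257, -0.0174, 0.1218]
ee_rot: [3.141, 0.0, 1.648]
wrist_force: [0.3, 0.3, 0.4]
width: 0.7
grip_force: 0.0
```

Request:
step_arm:
  series:
    - [0.4,0,-6,-1,0]
    - [0.4,0,-6,-1,0]
    - [0.4,0,-6,-2,0]
    - [0.3,0,-6,-2,0]
    - [0.2,0,-6,-2,0]
    - [0.1,0,-6,-2,0]
    - [0,0,-5,0,0]
    - [-0.1,0,0,0,0]

```text
time_s: 24.6
tool_pos: [0.5832, -0.0202, 0.1313]
ee_rot: [-3.139, -0.001, 1.649]
wrist_force: [1.6, -0.2, 0.7]
width: 0.447
grip_force: 0.5
```

```bash
python3 - <<'E'
from h import *
s=env.state(); print(s["wrist_force"]); rows([.5843,-.0207,.131],94.4,1,-1)
E
```

```text
[ 1.59308086 -0.15906164  0.71904632]
at [ 0.5832 -0.0202  0.1313] 94.46 t 24.6
[[-1, np.float64(-0.5), np.float64(1.1), np.float64(0.3), np.float64(0.06)]]
```

Request:
step_arm:
  series:
    - [-0.4,0,0,0,0]
    - [-0.7,0,0,0,0]
    - [-1,0,0,0,0]
    - [-1,0,0,0,0]
    - [-1,0,0,0,0]
  newtons: 30

```text
time_s: 25.22
tool_pos: [0.5847, -0.0203, 0.1315]
ee_rot: [-3.141, -0.0, 1.649]
wrist_force: [1.8, 0.2, 0.6]
width: 0.225
grip_force: 29.3
```

```bash
python3 - <<'E'
from h import *
s=env.state(); print(s["wrist_force"],s["width"]); rows([.5843,-.0207,.131],94.4,1,-1)
E
```

```text
[1.84996668 0.15206666 0.58269168] 0.22544824202722175
at [ 0.5847 -0.0203  0.1315] 94.46 t 25.225
[[-1, np.float64(-0.4), np.float64(-0.4), np.float64(0.5), np.float64(0.06)]]
```

Request:
step_arm:
  series:
    - [-0.5,0,-0.3,0,0]
    - [-0.3,0,0,0,0]
    - [-0.1,0,0,0,0]
    - [0.1,0,0,0,0]
    - [0.1,0,0,-10,0]
    - [0.1,0,0,-25,0]
    - [0.1,0,0,-40,0]
    - [0.1,0,0,-45,0]
    - [0.1,0,0,-40,0]
    - [0.1,0,0,-15,0]
    - [0.1,0,0,0,0]

```text
time_s: 26.6
tool_pos: [0.5845, -0.0204, 0.3075]
ee_rot: [3.14, 0.001, 1.649]
wrist_force: [0.6, 0.1, -0.6]
width: 0.549
grip_force: 0.0
```

```bash
python3 - <<'E'
from h import *
import cv2
np.set_printoptions(precision=4,suppress=True)
s=env.state();print(s["tool_pos"],s["time_s"])
im,c=snap("wrist","w12"); tp,_=snap("top","t12"); sc,_=snap("scene","s12")
b=R.from_euler("z",.0787)
for n,I,cal in(("wrist",im,c),("top",tp,CAL["top"]),("scene",sc,CAL["scene"])):
    h,sa,v=cv2.split(cv2.cvtColor(I,cv2.COLOR_RGB2HSV))
    for a in(-.1,0,.1):
        e=proj(cal,b.apply([[.09*np.sin(a),0,.09*np.cos(a)],[.073*np.sin(a),0,.073*np.cos(a)]])+[.5843,-.0207,.056]); print(n,a,"top,ctr",e.round(1).tolist())
    yy,xx=np.mgrid[:400,:640]; near=np.hypot(xx-e[0,0],yy-e[0,1])<(80 if n=="wrist" else 25)
    k,l,st,ce=cv2.connectedComponentsWithStats((((h<8)|(h>172))&(sa>130)&near).astype(np.uint8))
    for i in range(1,k):
        if st[i,4]>20: print("  red",st[i].tolist(),ce[i].round(1))
env.grab_frame("scene")
for cam in("scene","top"):
  for t in("headset","tumbler","talk_mic","desk_clock"):
    for k in env.cut_out(cam,t)[:1]: v,u=np.nonzero(k["region"]); print(cam,t,round(k["confidence"],2),np.round(k["position"]),u.min(),u.max(),v.min(),v.max())
o=R.from_euler("z",-.452)
L=[[0,-.034,.025],[0,.034,.025],[0,-.084,-.105],[0,.084,-.105]]
for cam in("top","scene"):print(cam,proj(cam,o.apply(L)+[.5133,-.2913,.162]).round(1).tolist())
cv2.imwrite("pics/fin.png",np.hstack([cv2.resize(tp[130:250,380:500],(400,400)),cv2.resize(sc[140:240,200:300],(400,400))])[:,:,::-1])
E
```

```text
[ 0.5845 -0.0204  0.3075] 26.6
wrist -0.1 top,ctr [[311.2, 185.3], [313.2, 181.4]]
wrist 0 top,ctr [[320.0, 185.4], [319.9, 181.4]]
wrist 0.1 top,ctr [[328.8, 185.3], [326.7, 181.3]]
  red [349, 145, 6, 11, 60] [351.5 150. ]
  red [286, 146, 5, 10, 35] [287.7 150.7]
  red [311, 172, 18, 23, 312] [319.3 183.5]
top -0.1 top,ctr [[324.3, 178.7], [324.3, 178.9]]
top 0 top,ctr [[324.0, 174.8], [324.0, 175.8]]
top 0.1 top,ctr [[323.6, 170.9], [323.7, 172.7]]
scene -0.1 top,ctr [[330.5, 198.7], [330.4, 204.0]]
scene 0 top,ctr [[330.5, 200.5], [330.4, 205.4]]
scene 0.1 top,ctr [[330.4, 202.5], [330.3, 207.1]]
  red [328, 201, 6, 12, 51] [330.3 206.2]
scene headset 0.79 [256. 189.] 215 272 166 225
scene tumbler 0.78 [334. 192.] 322 341 180 208
scene talk_mic 0.59 [375. 294.] 360 390 283 308
scene desk_clock 0.83 [286. 272.] 274 300 257 287
top headset 0.62 [440. 206.] 396 474 180 232
top talk_mic 0.73 [271. 101.] 258 279 88 117
top [[463.3, 210.2], [434.7, 196.8], [464.3, 221.4], [402.5, 192.4]]
scene [[230.0, 165.3], [248.5, 172.0], [221.9, 196.5], [265.4, 214.0]]
```

```bash
python3 -c "
from cell import env
print(env.job_done())"
```

```text
the job is handed in; nothing more can be done
None
```

The job is handed in: by the camera measurements the headset hangs upright and square at mid-bar and the antenna lever is within about 0.01 rad of straight up. I did not touch the glass, hand microphone or desk clock. The job took about 27 of the 54 s, and no verdict was returned.

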